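# Back the lens carousel up one notch

### The job

The lens carousel has gone one lens too far. Push the red ball over with a fingertip so that the pawl lifts out of the toothed rim and stays up, push the wheel back exactly one notch (clockwise seen from above) by one of its white pegs, then tip the ball back so that the pawl drops into the next gap between the teeth. Push gently, grip nothing, and leave the two drop bottles and the jar standing where they are.

Things in the scene. Friction and masses are not known exactly. Their poses are not given: they have to be found in the camera images.
- carousel: The lens carousel's fixed grey base, bolted down: a round foot 256 mm across, 12 mm thick, with a square ear on its +y side that carries the pawl. Origin: on the wheel's upright axis, at the table top; z is up.
- hub (a point): Top centre of the wheel's steel hub (40 mm diameter), 42 mm above the table. The wheel is a flat black disc 236 mm across, its face 30 mm above the table, with eight tinted lenses, eight upright white pegs and, on its rim (100 to 120 mm from the axis), eight steel saw teeth, 45 degrees apart, up to 42 mm above the table.
- wheel (a joint): Turn of the wheel (rad), growing counter-clockwise seen from above. A notch is 45 degrees (0.785). With the pawl down it has play from 0 (tooth against the pawl, no further clockwise) to 0.17, and starts in there; one notch back, clockwise, the play is -0.785 to -0.615. Light friction (about 1 N at a peg); it stays where it is left.
- pawl (a joint): Angle of the brass pawl (rad): 0 = down, its nose between two teeth, 3 mm over the disc; 0.8 = fully lifted, at its stop. The weight of its ball tips it over a middle point at about 0.4 to 0.5: below it falls down, above it falls open and stays up by itself. The nose clears the teeth above 0.2. Pushing the ball takes under 1 N.
- pawl_ball (a point): Centre of the pawl's red ball, 22 mm diameter, on a thin stem. In the carousel's frame it swings in the upright plane y = 155 mm: pawl down, x = 56 mm, 94 mm above the table; fully lifted, x = 99 mm, 91 mm above the table. So pushing it along the carousel's +x lifts the pawl, along -x lowers it. Free space before, behind and, down to the ear 12 mm above the table, below it.
- pawl_pivot (a point): Point on the pawl's pivot, which runs along the carousel's y: x = 75, y = 109 mm in the carousel's frame, 42 mm above the table. The ball's stem, 55 mm long, stands on it 46 mm further out (+y); the pawl's arm runs 75 mm from here along the carousel's -x to the nose. A bracket 52 mm high stands between arm and stem.
- peg0 (a point): One of the wheel's eight upright white push pegs, 8 mm diameter, from the disc at 30 mm up to 70 mm above the table; this point is on its axis, 50 mm above the table. Pegs stand 84 mm from the wheel's axis, 45 degrees apart; in the carousel's frame this one lies 22.5 degrees counter-clockwise from +x when the wheel joint reads 0.
- peg1 (a point): A white push peg like peg0; in the carousel's frame at 67.5 degrees counter-clockwise from +x when the wheel joint reads 0.
- peg2 (a point): A white push peg like peg0; in the carousel's frame at 112.5 degrees counter-clockwise from +x when the wheel joint reads 0.
- peg3 (a point): A white push peg like peg0; in the carousel's frame at 157.5 degrees counter-clockwise from +x when the wheel joint reads 0.
- peg4 (a point): A white push peg like peg0; in the carousel's frame at 202.5 degrees counter-clockwise from +x when the wheel joint reads 0.
- peg5 (a point): A white push peg like peg0; in the carousel's frame at 247.5 degrees counter-clockwise from +x when the wheel joint reads 0.
- peg6 (a point): A white push peg like peg0; in the carousel's frame at 292.5 degrees counter-clockwise from +x when the wheel joint reads 0.
- peg7 (a point): A white push peg like peg0; in the carousel's frame at 337.5 degrees counter-clockwise from +x when the wheel joint reads 0.
- drops_blue: Loose white drop bottle with a blue cap, 32 mm diameter, 75 mm tall, standing near the carousel; origin under its centre. Not part of the job.
- drops_green: Loose white drop bottle with a green cap, 32 mm diameter, 75 mm tall, standing near the carousel; origin under its centre. Not part of the job.
- amber_jar: Loose amber jar with a steel cap, 60 mm diameter, 70 mm tall, standing near the carousel; origin under its centre. Not part of the job.

How it is judged (in metres and radians):
On the way, in this order (a step that is already met when the one before it is completed fails the run):
1. the pawl is lifted and stays up, the wheel not yet pushed back (value of joint pawl above 0.6 rad and value of joint wheel above -0.12 rad), for 0.2 s.
2. with the pawl up, the wheel is pushed back so that its tooth passes under the pawl (value of joint pawl above 0.3 rad and value of joint wheel below -0.2 rad), for 0.1 s.
At the end, for the whole second after the job is handed in: The pawl is down (joint below 0.06 rad) in the gap one notch back: the wheel reads between -0.83 and -0.57 rad and is at rest; the bottles and the jar stand upright within 30 mm of where they were (value of joint pawl below 0.06 rad and value of joint wheel between -0.83 and -0.57 rad and velocity of joint wheel between -0.05 and 0.05 rad/s and velocity of joint pawl between -0.05 and 0.05 rad/s and distance of each of drops_blue, drops_green, amber_jar from where it was at the start of the episode below 0.03 m and angle between each of drops_blue, drops_green, amber_jar's own z axis and vertical below 0.3 rad); the robot touches nothing.
It fails at once if a drop bottle or the jar is lifted, shifted by more than 30 mm or tipped (distance of any of drops_blue, drops_green, amber_jar from where it was at the start of the episode above 0.03 m or angle between any of drops_blue, drops_green, amber_jar's own z axis and vertical above 0.3 rad).
It fails at once if the wheel is turned back well beyond one notch (value of joint wheel below -1.2 rad).
It fails at once if the wheel is turned forward (counter-clockwise) by half a notch or more (value of joint wheel above 0.5 rad).
It fails at once if the fingers push on the carousel with more than 25 N (contact force between the fingers and carousel above 25 N).
It fails at once if the ball or a peg is taken between the fingers (distance between the grasp point and pawl_ball below 0.012 m or (horizontal distance between the grasp point and peg0 below 0.007 m and height (world z) of the grasp point below 0.08 m) or (horizontal distance between the grasp point and peg1 below 0.007 m and height (world z) of the grasp point below 0.08 m) or (horizontal distance between the grasp point and peg2 below 0.007 m and height (world z) of the grasp point below 0.08 m) or (horizontal distance between the grasp point and peg3 below 0.007 m and height (world z) of the grasp point below 0.08 m) or (horizontal distance between the grasp point and peg4 below 0.007 m and height (world z) of the grasp point below 0.08 m) or (horizontal distance between the grasp point and peg5 below 0.007 m and height (world z) of the grasp point below 0.08 m) or (horizontal distance between the grasp point and peg6 below 0.007 m and height (world z) of the grasp point below 0.08 m) or (horizontal distance between the grasp point and peg7 below 0.007 m and height (world z) of the grasp point below 0.08 m)).
It also fails if it takes over 54 s, if anything falls off the work surface, if the arm or the gripper's body presses on something with over 40 N, if the wrist force passes 120 N, or if a joint passes its speed limit or range.

### The arm

A 6-joint arm with a two-finger parallel gripper is mounted at the origin on the work surface. World frame = base frame: x ahead of the robot, y to its left, z up, the work surface at z = 0. Lengths are in mm, angles in rad, forces in N, time in s.
With the tool pointing down it reaches from about 350 to 975 mm from the base axis. Payload 7.1 kg.
Tool frame: the origin (TCP) lies at the very end of the fingers, on their centre line; the grasp point (between the pads) lies 19 mm behind it; z points along the fingers, x is the direction in which the jaws open and shut, and the axes are right-handed (so a half turn about z gives the same grasp; the last joint's range is limited). The gripper opens to 88 mm and grips with 3 to 60 N. Pads are 20 mm wide; open, the fingers measure 115 mm over their backs; the gripper's body (75 mm by 178 mm) begins 61 mm behind the grasp point.
Start: joints at [1.252, 0.423, 1.63, -0, 1.089, -0.019], TCP at [184.549, 597.115, 222.675] pointing down, gripper open.
Joint ranges: [-3, 3], [-0.9, 2.11], [0.09, 2.58], [-1.31, 4.45], [0.11, 2.69], [-2.54, 2.54]. Speed limits (rad/s): [2.39, 2.39, 3.01, 3.14, 3.14, 3.14].

### API

Orientations are given as a rotation vector (axis times angle).
In Python, from workcell import ctrl gives the robot as it stands. The module is installed in compiled form; this text tells all that it offers.
- The arm moves only by the tool move_arm, never from a script. Its argument "motion" is a list of rows, each a list of 2 entries, a list of its own where there are three numbers: the shift along the tool's x, y, z normalised to -1 to 1, where 1 is 150 mm, then the turn, a rotation vector about the tool's x, y, z normalised to -1 to 1, where 1 is 60 degrees. In form: [[[x, y, z], [rx, ry, rz]], ...]. A call has exactly 5 rows; each row is the pose to reach, as a shift and turn from the pose commanded when the call began, along the tool's axes at that moment; what a row does not reach only later rows make up. A row lasts 1/8 s, in which the tool goes at most 62.5 mm and 10.7 degrees, less where a joint would pass 70% of its speed; a pose out of reach is approached as far as the arm can. A call with a number of a shift or a turn outside -1 to 1 is refused whole. A call with a gripper value outside its range is refused whole. "gripper" is the opening, from 0 (shut) to 1 (fully open), set as the call begins (left out, the last holds). The fingers move at their own pace and stop on an object; the grip force is fixed at half the most. Time passes only in rows, so rows that repeat a pose let the fingers close, or fill a call up. It gives the time, the measured TCP pose, the force and the opening at its end, in the units of the state.
- ctrl.get_obs(): the state, without advancing time (a new reading comes with each control period).
- ctrl.get_image(name): name is "scene" or "top" or "wrist"; returns a dict with "pixels" (400x640x3 uint8, red, green, blue), "camera_matrix" (3x3 intrinsics, pixels), "R" (3x3) and "t" (3): a world point X has camera coordinates R X + t; the wrist camera has in their place "mount" (4x4, takes a point from camera to tool coordinates, whose origin is the TCP and whose axes are the tool frame's). Camera axes: x right, y down, z forward; pixel columns grow to the right and rows downward; lengths in mm; the calibration is good to about 2 mm. A picture is of the moment at which its call begins: read the wrist's pose just before it. There is no depth.
- ctrl.close_job(): hands the job in, once; it reports no verdict.
Trained networks look in the newest picture that a camera, given by its name, has taken for a name from the list of things; names that differ only in an ending like _2 or _b are one class to them, and where a whole thing is asked for, a point or a joint stands for the part that bears it (a point fixed in the world has none). Each returns a list of dicts, best first, with "p" (0 to 1); they miss things now and then, are a little off and sometimes report something else, mostly with a low value. They report only what shows in the picture. A call takes as long as a camera call.
- ctrl.boxes_of(camera, name): "location" ([x, y, z] in mm, in world coordinates, good to about 4 mm: the middle of the surface that is visible of it).
- ctrl.regions_of(camera, name): "mask" (400x640 bool, what is visible of it).
- ctrl.pinpoint(camera, name): "location" ([x, y, z] in mm, in world coordinates, good to about 4 mm: a listed point, or the origin of a listed thing).
The state is a dict: "t": time; "qpos": joint angles; "qvel": joint speeds; "joint_torque": joint torques, N m; "ee_pos": TCP position; "orientation": TCP orientation; "ft_force": force on the tool from outside, world axes, zero at the start; "moment": the same for the moment, N m; "width": finger opening in mm.
Only numpy, scipy, OpenCV 4.12 (cv2) and the standard library are available. Lean on these libraries where they do the work, as an engineer would, in place of code of your own. Each camera call takes 0.05 s, during which the arm holds its last target.

## Working session

There is one attempt and no reset: what is moved stays moved. The work goes in short steps, Python scripts to look and compute and a tool call to move; the robot and the scene stay as the last step left them, time stands still between calls to the robot, and variables do not carry over. Pictures are saved under pics/ and viewed, and the job is handed in when it is done.

Besides the shell and the picture viewer there is one more tool, called as a command line: name --argument value ..., lists and objects as JSON in quotes. move_arm: Moves the arm, as the interface text tells. Its arguments: {"type":"object","properties":{"motion":{"type":"array","items":{"type":"array"}},"gripper":{"type":"number"}},"required":["motion"]}

```bash
mkdir -p pics; python3 - <<'E'
from workcell import ctrl
import cv2,numpy as np
o=ctrl.get_obs()
for k in o: print(k,np.round(o[k],4))
for c in ("scene","top"):
    im=ctrl.get_image(c); cv2.imwrite(f"pics/{c}0.png",im["pixels"][:,:,::-1])
    print(c,np.round(im["camera_matrix"],1).tolist(),np.round(im["R"],3).tolist(),np.round(im["t"],1).tolist())
    for n in ["carousel","hub","pawl_ball","pawl_pivot"]+["peg%d"%i for i in range(8)]+["drops_blue","drops_green","amber_jar"]:
        print(c,n,[(round(float(d["p"]),2),np.round(d["location"],1).tolist()) for d in ctrl.pinpoint(c,n)[:3]])
print(ctrl.get_obs()["t"])
E
```

```text
t 0.0
qpos [ 1.2519  0.4239  1.6307 -0.      1.0886 -0.019 ]
qvel [ 0.      0.0014  0.      0.0017 -0.0006  0.0003]
joint_torque [ 1.20000e-03 -5.44638e+01 -2.73658e+01  6.44000e-02  2.30000e-02
 -1.00000e-04]
ee_pos [184.4207 596.5799 221.8832]
orientation [ 2.5276e+00  1.8642e+00 -2.0000e-03]
ft_force [-0.19   -0.3547  0.2273]
moment [ 0.0516  0.0006 -0.0135]
width 88.1595
scene [[395.8, 0.0, 320.6], [0.0, 395.8, 193.1], [0.0, 0.0, 1.0]] [[0.843, 0.538, 0.011], [0.457, -0.705, -0.543], [-0.284, 0.462, -0.84]] [-457.7, -225.5, 1012.1]
scene carousel [(0.62, [513.7, -37.5, -0.9])]
scene hub [(0.86, [514.7, -35.8, 43.7])]
scene pawl_ball [(0.69, [619.7, 91.3, 95.7]), (0.45, [593.9, -24.1, 50.6])]
scene pawl_pivot [(0.9, [620.4, 39.1, 39.8])]
scene peg0 [(0.97, [434.3, -51.1, 54.1]), (0.92, [474.2, -108.4, 55.8]), (0.87, [531.3, -120.7, 51.4])]
scene peg1 [(0.97, [434.3, -51.1, 54.1]), (0.92, [474.2, -108.4, 55.8]), (0.87, [531.3, -120.7, 51.4])]
scene peg2 [(0.97, [434.3, -51.1, 54.1]), (0.92, [474.2, -108.4, 55.8]), (0.87, [531.3, -120.7, 51.4])]
scene peg3 [(0.97, [434.3, -51.1, 54.
[... 1325 characters left out ...]
6, [432.3, -52.9, 51.9])]
top peg3 [(0.93, [580.7, -92.5, 49.4]), (0.91, [536.4, -121.6, 48.6]), (0.86, [432.3, -52.9, 51.9])]
top peg4 [(0.93, [580.7, -92.5, 49.4]), (0.91, [536.4, -121.6, 48.6]), (0.86, [432.3, -52.9, 51.9])]
top peg5 [(0.93, [580.7, -92.5, 49.4]), (0.91, [536.4, -121.6, 48.6]), (0.86, [432.3, -52.9, 51.9])]
top peg6 [(0.93, [580.7, -92.5, 49.4]), (0.91, [536.4, -121.6, 48.6]), (0.86, [432.3, -52.9, 51.9])]
top peg7 [(0.93, [580.7, -92.5, 49.4]), (0.91, [536.4, -121.6, 48.6]), (0.86, [432.3, -52.9, 51.9])]
top drops_blue [(0.77, [662.9, -152.2, 3.0]), (0.5, [444.9, 11.4, 52.6])]
top drops_green [(0.57, [491.6, -239.2, -1.5])]
top amber_jar [(0.81, [431.2, 121.3, 0.5])]
1.6
```

View pics/scene0.png

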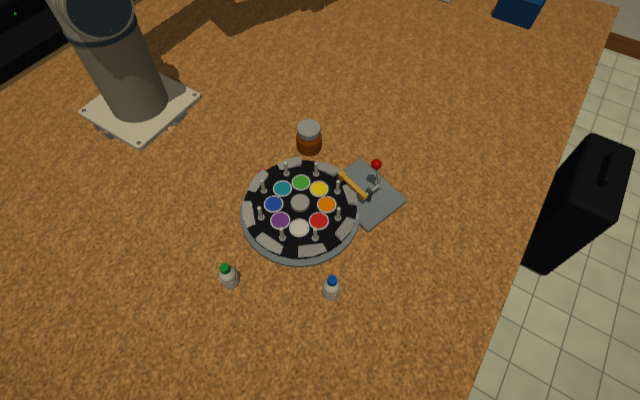

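View pics/top0.png

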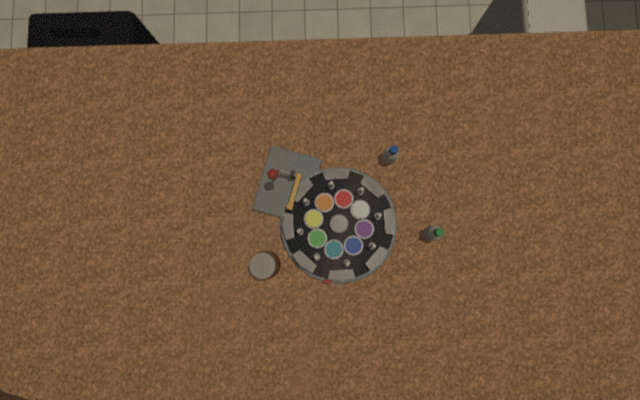

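The scene camera shows the carousel with the red ball at about px (376,163), and the top view shows it at (272,174). The jar is at top px (262,265), the blue bottle at (391,155) and the green bottle at (432,234). I'll fit the carousel pose from all the points.

```bash
cat > h.py <<'E'
from workcell import ctrl
import cv2,numpy as np
from scipy.optimize import least_squares
def red(c,im):
    hsv=cv2.cvtColor(im["pixels"],cv2.COLOR_RGB2HSV)
    m=(((hsv[...,0]<6)|(hsv[...,0]>174))&(hsv[...,1]>170)&(hsv[...,2]>70)).astype(np.uint8)
    n,l,s,ce=cv2.connectedComponentsWithStats(m)
    return [(s[i,4],ce[i]) for i in range(1,n) if s[i,4]>15]
def proj(im,X):
    p=im["camera_matrix"]@(np.asarray(im["R"])@X+im["t"]); return p[:2]/p[2]
def tri(ims,uv,x0=(600,90,90)):
    return least_squares(lambda X:np.concatenate([proj(i,X)-u for i,u in zip(ims,uv)]),x0).x
def measure(pegs=True):
    ims={c:ctrl.get_image(c) for c in("scene","top")}
    out={"ims":ims,"red":{c:red(c,ims[c]) for c in ims}}
    if pegs: out["pegs"]={c:[(d["p"],np.array(d["location"])) for d in ctrl.pinpoint(c,"peg0")] for c in ims}
    return out
E
python3 - <<'E'
from h import *
m=measure()
for c in m["red"]: print(c,[(int(a),np.round(b,1).tolist()) for a,b in m["red"][c]])
P=[]
for c in m["pegs"]:
    for p,l in m["pegs"][c]: print(c,round(float(p),2),np.round(l,1)); 
    P+=[l for p,l in m["pegs"][c] if p>.4]
P=np.array(P)
hubs=[np.array(d["location"]) for c in("scene","top") for d in ctrl.pinpoint(c,"hub")[:1]]
piv=[np.array([620.4,39.1]),np.array([620.4,46.9])]
b={c:min(m["red"][c],key=lambda r:np.hypot(*(r[1]-u)))[1] for c,u in(("scene",(376,163)),("top",(272,174)))}
B=tri(m["ims"].values(),[b[c] for c in m["ims"]]); print("ball",B)
R=lambda a:np.array([[np.cos(a),-np.sin(a)],[np.sin(a),np.cos(a)]])
k=np.radians(22.5+45*np.arange(8))
def res(v):
    c=v[:2]; r=[]
    for h in hubs: r+=list(h[:2]-c)
    for q in piv: r+=list(.7*(q-c-R(v[2])@[75,109]))
    r+=list(3*(B[:2]-c-R(v[2])@[56,155]))
    pp=c+84*np.c_[np.cos(k+v[2]+v[3]),np.sin(k+v[2]+v[3])]
    for q in P:
        d=q[:2]-pp; d=d[np.argmin((d**2).sum(1))]; r+=list(d)
    return r
s=least_squares(res,[514.5,-37.5,-.33,.09],loss="soft_l1",f_scale=4)
c=s.x[:2];print(s.x,s.cost,np.round(s.fun if False else res(s.x),1))
print("tool x",np.round(cv2.Rodrigues(np.array(ctrl.get_obs()["orientation"]))[0],4).tolist(),ctrl.get_obs()["t"])
for n,pt in(("ball down",(56,155)),("up",(99,155)),("pre",(20,155)),("post",(140,155))): print(n,c+R(s.x[2])@pt)
E
```

```text
scene [(74, [376.0, 163.8]), (181, [318.4, 220.2])]
top []
scene 0.78 [ 527.5 -119.1   50.6]
scene 0.77 [435.1 -55.5  51.1]
scene 0.69 [ 472.7 -108.1   52.4]
scene 0.68 [586.5 -86.   50.8]
scene 0.67 [597.1 -25.3  49.9]
scene 0.67 [451.3   7.8  53.3]
scene 0.64 [563.6  32.   51.7]
scene 0.55 [500.2  41.2  48.7]
top 0.96 [500.9  46.7  49.4]
top 0.92 [ 537.1 -125.6   43.4]
top 0.87 [443.5  10.   54.4]
top 0.84 [ 466.5 -108.1   54.3]
top 0.76 [582.7 -91.6  48.5]
top 0.74 [597.9 -20.8  51.7]
top 0.63 [432.6 -53.1  53.4]Traceback (most recent call last):
  File "<stdin>", line 11, in <module>
ValueError: min() iterable argument is empty
```

move_arm --motion '[[[0,0,0],[0,0,0]],[[0,0,0],[0,0,0]],[[0,0,0],[0,0,0]],[[0,0,0],[0,0,0]],[[0,0,0],[0,0,0]]]' --gripper 0

```text
t: 2.52
ee_pos: [184.5, 597.1, 222.7]
orientation: [2.528, 1.865, -0.0]
ft_force: [0.2, -0.6, 0.3]
width: 40.9
```

```bash
sed -i 's/>170)&(hsv\[...,2\]>70)/>130)\&(hsv[...,2]>50)/; s/<6)|(hsv\[...,0\]>174/<8)|(hsv[...,0]>172/' h.py
cat > fit.py <<'E'
from h import *
m=measure()
for c in m["red"]: print(c,[(int(a),np.round(b,1).tolist()) for a,b in m["red"][c]])
P=np.array([l for c in m["pegs"] for p,l in m["pegs"][c] if p>.4])
hubs=[np.array(d["location"]) for c in("scene","top") for d in ctrl.pinpoint(c,"hub")[:1]]
piv=[np.array([620.4,39.1]),np.array([620.4,46.9])]
b={c:min(m["red"][c],key=lambda r:np.hypot(*(r[1]-u)))[1] for c,u in(("scene",(376,163)),("top",(272,174)))}
B=tri(m["ims"].values(),[b[c] for c in m["ims"]]); print("ball",B)
R=lambda a:np.array([[np.cos(a),-np.sin(a)],[np.sin(a),np.cos(a)]])
k=np.radians(22.5+45*np.arange(8))
def res(v):
    c=v[:2]; r=[]
    for h in hubs: r+=list(h[:2]-c)
    for q in piv: r+=list(.7*(q-c-R(v[2])@[75,109]))
    r+=list(3*(B[:2]-c-R(v[2])@[56,155]))
    pp=c+84*np.c_[np.cos(k+v[2]+v[3]),np.sin(k+v[2]+v[3])]
    for q in P:
        d=q[:2]-pp; d=d[np.argmin((d**2).sum(1))]; r+=list(d)
    return r
s=least_squares(res,[514.5,-37.5,-.33,.09],loss="soft_l1",f_scale=4)
c=s.x[:2];print(s.x,s.cost,np.round(res(s.x),1))
o=ctrl.get_obs()
print("Rtool",np.round(cv2.Rodrigues(np.array(o["orientation"]))[0],4).tolist(),o["t"],o["width"])
for n,pt in(("ball down",(56,155)),("up",(99,155)),("pre",(20,155)),("post",(140,155))): print(n,c+R(s.x[2])@pt)
E
python3 fit.py
```

```text
scene [(84, [376.0, 163.8]), (201, [318.2, 220.2])]
top [(72, [272.3, 173.8]), (167, [343.3, 198.4]), (26, [327.3, 281.0])]
ball [615.97681629  92.7961598   92.55329041]
[ 5.16342065e+02 -3.88618658e+01 -3.01158903e-01  9.01827440e-02] 102.91152003621661 [-1.9  1.8 -3.  -1.5  0.1 -2.7  0.1  2.7  0.5  0.7 -1.   2.  -3.3 -1.7
  2.8 -0.6  4.3  1.7 -2.6 -0.8  2.4 -1.2  0.  -1.9  1.6 -6.2  0.9 -3.5
  0.8  3.5 -1.5  0.6 -1.1  0.6  4.6 -3.4 -0.2  4.8 -3.7  1.8]
Rtool [[0.2953, 0.9554, 0.0], [0.9554, -0.2953, -0.0001], [-0.0001, 0.0, -1.0]] 2.825 17.13796726308348
ball down [615.79890225  92.55098591]
up [656.86361709  79.79601847]
pre [581.41914098 103.22956331]
post [696.0183452   67.63430533]
```

move_arm --motion '[[[-0.1,0.17,0],[0,0,0]],[[-0.23,0.35,0],[0,0,0]],[[-0.36,0.53,0],[0,0,0]],[[-0.49,0.71,0],[0,0,0]],[[-0.61,0.9,0],[0,0,0]]]'

```text
t: 3.45
ee_pos: [287.0, 469.0, 222.8]
orientation: [-2.528, -1.865, -0.0]
ft_force: [-0.3, -0.1, 0.7]
width: 0.3
```

move_arm --motion '[[[-0.12,0.18,0],[0,0,0]],[[-0.24,0.36,0],[0,0,0]],[[-0.36,0.54,0],[0,0,0]],[[-0.49,0.72,0],[0,0,0]],[[-0.61,0.9,0],[0,0,0]]]'

```text
t: 4.08
ee_pos: [389.1, 341.7, 222.8]
orientation: [-2.528, -1.865, -0.001]
ft_force: [0.4, -0.1, 0.1]
width: 0.4
```

move_arm --motion '[[[-0.12,0.18,0],[0,0,0]],[[-0.24,0.36,0],[0,0,0]],[[-0.36,0.54,0],[0,0,0]],[[-0.49,0.72,0],[0,0,0]],[[-0.61,0.9,0],[0,0,0]]]'

```text
t: 4.7
ee_pos: [491.1, 214.3, 222.8]
orientation: [2.528, 1.865, 0.0]
ft_force: [0.2, 0.2, -0.8]
width: 0.5
```

move_arm --motion '[[[-0.13,0.18,0],[0,0,0]],[[-0.26,0.36,0],[0,0,0]],[[-0.4,0.54,0],[0,0,0]],[[-0.53,0.8,0],[0,0,0]],[[-0.53,0.8,0],[0,0,0]]]'

```text
t: 5.32
ee_pos: [583.3, 102.1, 222.7]
orientation: [2.53, 1.861, 0.001]
ft_force: [-1.2, -0.3, 0.5]
width: 0.5
```

move_arm --motion '[[[0,-0.01,0.18],[0,0,0]],[[0,-0.02,0.4],[0,0,0]],[[0,-0.02,0.65],[0,0,0]],[[0,-0.02,0.85],[0,0,0]],[[0,-0.02,0.93],[0,0,0]]]'

```text
t: 5.95
ee_pos: [577.0, 105.3, 81.6]
orientation: [-2.526, -1.864, 0.004]
ft_force: [-0.1, 0.2, 0.2]
width: 0.2
```

```bash
cat > st.py <<'E'
from h import *
import sys
m={c:ctrl.get_image(c) for c in("scene","top")}
a=m["scene"]["pixels"][110:290,220:440]; b=m["top"]["pixels"][120:300,220:440]
z=lambda i:cv2.resize(i,None,fx=1.8,fy=1.8,interpolation=cv2.INTER_CUBIC)
cv2.imwrite("pics/"+sys.argv[1],np.hstack([z(a),z(b)])[:,:,::-1])
o=ctrl.get_obs();print(o["t"],np.round(o["ee_pos"],1),np.round(o["ft_force"],2))
d=np.array(o["ee_pos"])[:2]-[515.8,-38.4]; y=-.301
print("carousel xy",d@[np.cos(y),np.sin(y)],d@[-np.sin(y),np.cos(y)])
E
python3 st.py a1.png
```

```text
6.05 [577.7 105.1  82.3] [ 0.85  1.04 -0.45]
carousel xy 16.53954569485403 155.4161125842838
```

View pics/a1.png

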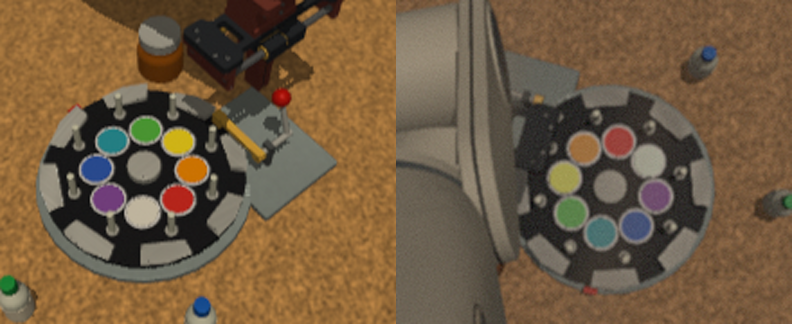

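move_arm --motion '[[[0,0.05,0],[0,0,0]],[[0,0.09,0],[0,0,0]],[[0,0.12,0],[0,0,0]],[[0,0.15,0],[0,0,0]],[[0,0.18,0],[0,0,0]]]'

```text
t: 6.68
ee_pos: [604.8, 96.7, 83.3]
orientation: [2.528, 1.865, 0.0]
ft_force: [-0.1, 0.6, 0.3]
width: 0.4
```

move_arm --motion '[[[0,0.04,0],[0,0,0]],[[0,0.08,0],[0,0,0]],[[0,0.12,0],[0,0,0]],[[0,0.16,0],[0,0,0]],[[0,0.18,0],[0,0,0]]]'

```text
t: 7.3
ee_pos: [630.7, 88.6, 83.1]
orientation: [2.528, 1.865, 0.0]
ft_force: [-0.3, 0.6, 0.8]
width: 0.8
```

```bash
python3 st.py a2.png
```

```text
7.4 [630.6  88.7  83.2] [-0.19 -0.02 -0.03]
carousel xy 71.99575632403347 155.41346865623265
```

View pics/a2.png

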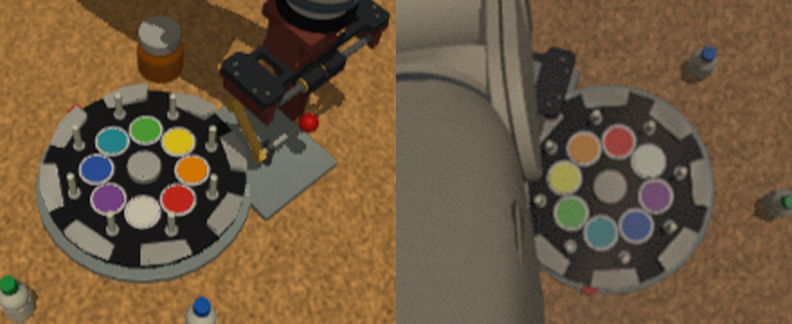

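The ball has gone over and the force reads zero, so the pawl is open. I'll back off, rise, and go over to peg6 on the side away from the pawl. I'll push it along tool −y.

move_arm --motion '[[[0,-0.08,0],[0,0,0]],[[0,-0.1,-0.1],[0,0,0]],[[0,-0.1,-0.25],[0,0,0]],[[0,-0.1,-0.4],[0,0,0]],[[0,-0.1,-0.5],[0,0,0]]]'

```text
t: 8.02
ee_pos: [616.3, 93.5, 160.4]
orientation: [2.527, 1.865, 0.003]
ft_force: [0.2, 0.2, -0.1]
width: 0.7
```

move_arm --motion '[[[-0.1,0,0],[0,0,0]],[[-0.25,0,0],[0,0,0]],[[-0.45,0.03,0],[0,0,0]],[[-0.65,0.05,0],[0,0,0]],[[-0.82,0.07,0],[0,0,0]]]'

```text
t: 8.65
ee_pos: [587.9, -29.8, 157.0]
orientation: [-2.528, -1.862, 0.003]
ft_force: [0.1, -0.8, -1.0]
width: 0.2
```

move_arm --motion '[[[-0.2,0,0],[0,0,0]],[[-0.4,0,0],[0,0,0]],[[-0.6,0,0],[0,0,0]],[[-0.75,0,0],[0,0,0]],[[-0.75,0,0],[0,0,0]]]'

```text
t: 9.28
ee_pos: [554.5, -136.9, 157.2]
orientation: [-2.53, -1.86, 0.002]
ft_force: [-0.7, -0.3, 0.2]
width: 0.5
```

```bash
python3 st.py a3.png; python3 - <<'E'
from h import *
for c in("scene","top"):
    ctrl.get_image(c)
    L=[(d["p"],np.array(d["location"])) for d in ctrl.pinpoint(c,"peg0")]
    for p,l in L:
        d=l[:2]-[515.8,-38.4]; print(c,round(float(p),2),np.round(l,0),np.round(np.hypot(*d)),np.round(np.degrees(np.arctan2(d[1],d[0])+.301)%360,1), "wheel",np.round((np.degrees(np.arctan2(d[1],d[0])+.301)%45)-22.5,1))
    print([(round(float(d["p"]),2),np.round(d["location"],0)) for d in ctrl.pinpoint(c,"pawl_ball")])
E
```

```text
9.375 [ 555.5 -135.4  157.5] [-0.35  0.47 -0.97]
carousel xy 66.69452209519747 -80.82340760326667
scene 0.94 [562.  34.  47.] 86.0 74.3 wheel 6.8
scene 0.9 [431. -56.  55.] 87.0 208.8 wheel 6.3
scene 0.88 [586. -88.  54.] 86.0 342.3 wheel 4.8
scene 0.72 [498.  45.  51.] 85.0 118.9 wheel 6.4
scene 0.67 [597. -25.  51.] 82.0 26.9 wheel 4.4
scene 0.6 [ 475. -107.   51.] 80.0 256.1 wheel 8.6
scene 0.6 [ 530. -121.   50.] 84.0 297.2 wheel 4.7
[(0.57, array([660.,  81.,  89.])), (0.51, array([429., 119.,  -3.]))]
top 0.97 [444.  10.  54.] 86.0 163.3 wheel 5.8
top 0.87 [585. -90.  50.] 86.0 340.2 wheel 2.7
top 0.83 [ 537. -124.   48.] 88.0 300.9 wheel 8.4
top 0.8 [503.  43.  52.] 82.0 116.0 wheel 3.5
top 0.78 [565.  27.  49.] 82.0 70.1 wheel 2.6
top 0.75 [ 466. -107.   55.] 85.0 251.4 wheel 3.9
top 0.72 [600. -24.  49.] 86.0 27.1 wheel 4.6
top 0.65 [436. -53.  51.] 82.0 207.6 wheel 5.1
top 0.52 [432. 120.  -2.] 180.0 135.2 wheel -22.3
[(0.65, array([660.,  79.,  90.])), (0.27, array([510., -40.,  -2.]))]
```

View pics/a3.png

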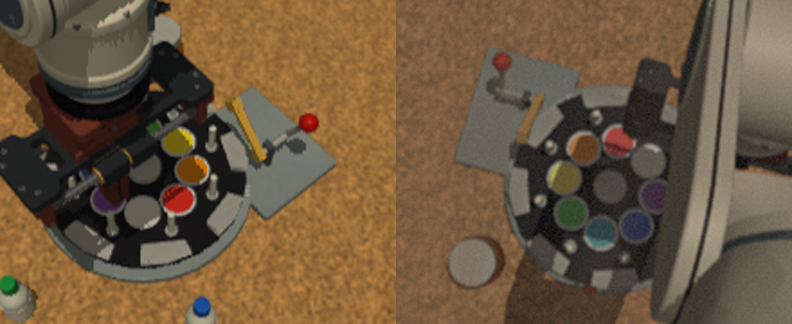

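The ball is at (660,80), so the pawl is fully up. The wheel reads about 5.3° (0.09 rad). Next I descend to the +x side of peg6.

move_arm --motion '[[[0,0,0.15],[0,0,0]],[[0,0.01,0.35],[0,0,0]],[[0,0.01,0.55],[0,0,0]],[[0,0.01,0.69],[0,0,0]],[[0,0.01,0.7],[0,0,0]]]'

```text
t: 10.3
ee_pos: [556.9, -134.7, 51.8]
orientation: [-2.526, -1.864, 0.003]
ft_force: [-0.0, -0.1, 0.4]
width: -0.0
```

```bash
python3 st.py a4.png
```

```text
10.4 [ 558.2 -135.1   53.4] [0.49 0.37 0.28]
carousel xy 69.12100544651351 -79.80555918282653
```

View pics/a4.png

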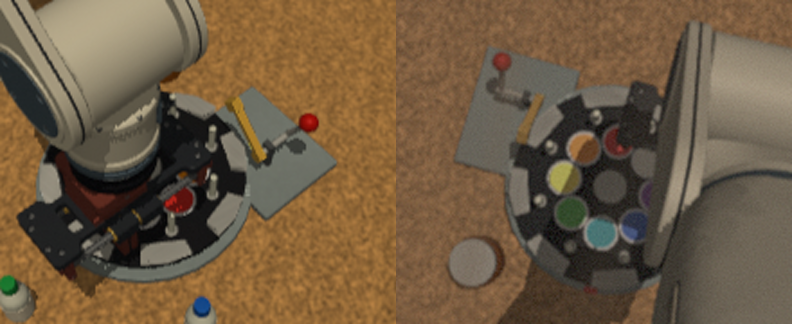

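move_arm --motion '[[[0,-0.04,0],[0,0,0]],[[0,-0.08,0],[0,0,0]],[[0,-0.12,0],[0,0,0]],[[0,-0.15,0],[0,0,0]],[[0,-0.18,0],[0,0,0]]]'

```text
t: 11.02
ee_pos: [532.0, -127.3, 53.4]
orientation: [2.528, 1.864, 0.001]
ft_force: [1.9, -1.4, 0.2]
width: 0.9
```

move_arm --motion '[[[0,-0.03,0],[0,0,0]],[[0,-0.06,0],[0,0,0]],[[0,-0.09,0],[0,0,0]],[[0,-0.12,0],[0,0,0]],[[0,-0.15,0],[0,0,0]]]'

```text
t: 11.65
ee_pos: [510.2, -120.4, 53.1]
orientation: [-2.528, -1.865, 0.0]
ft_force: [-0.1, -1.5, 0.5]
width: 0.3
```

```bash
python3 st.py a5.png; cat > wh.py <<'E'
from h import *
for c in("scene","top"):
    ctrl.get_image(c)
    o=[]
    for d in ctrl.pinpoint(c,"peg0"):
        l=np.array(d["location"]);p=d["p"];d=l[:2]-[515.8,-38.4]; r=np.hypot(*d)
        if 75<r<93: o.append((np.round(np.degrees(np.arctan2(d[1],d[0])+.301)%360,1), np.round(((np.degrees(np.arctan2(d[1],d[0])+.301)-22.5-5.3)%45)-45+5.3,1)))
    print(c,"wheel deg (mod 45)",[float(x[1]) for x in o],"med",np.median([x[1] for x in o]))
    print([(round(float(d["p"]),2),np.round(d["location"],0)) for d in ctrl.pinpoint(c,"pawl_ball")])
E
python3 wh.py
```

```text
11.75 [ 509.6 -120.3   53. ] [-0.65 -0.09  0.34]
carousel xy 18.394322249446265 -80.03550159359638
scene wheel deg (mod 45) [-20.4, -19.4, -19.2, -21.3, -20.0, -21.4, -21.6] med -20.4
[(0.9, array([658.,  79.,  94.])), (0.65, array([594., -61.,  49.])), (0.18, array([ 663., -156.,   -3.]))]
top wheel deg (mod 45) [-21.4, -19.8, -22.8, -19.3, -22.4] med -21.4
[(0.7, array([657.,  79.,  91.]))]
```

View pics/a5.png

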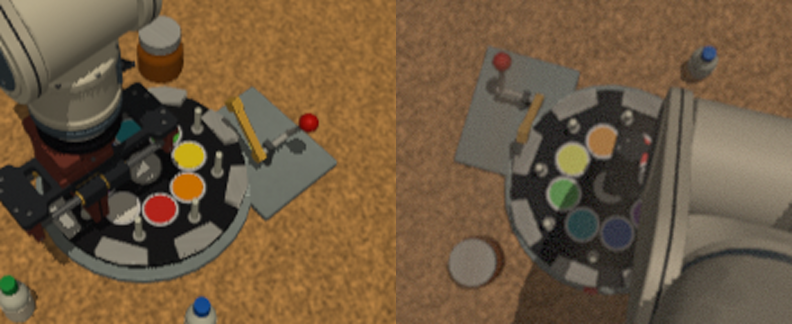

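The wheel is at about −21° and still turning with the finger. It needs about −40°, which is roughly 28 mm more.

move_arm --motion '[[[0,-0.03,0],[0,0,0]],[[0,-0.06,0],[0,0,0]],[[0,-0.09,0],[0,0,0]],[[0,-0.11,0],[0,0,0]],[[0,-0.13,0],[0,0,0]]]'

```text
t: 12.68
ee_pos: [491.8, -114.8, 53.2]
orientation: [2.528, 1.865, 0.0]
ft_force: [1.3, 0.0, -0.5]
width: 0.0
```

move_arm --motion '[[[0,-0.01,0],[0,0,0]],[[0,-0.02,0],[0,0,0]],[[0,-0.03,0],[0,0,0]],[[0,-0.04,0],[0,0,0]],[[0,-0.05,0],[0,0,0]]]'

```text
t: 13.3
ee_pos: [484.7, -112.7, 53.2]
orientation: [2.528, 1.865, -0.0]
ft_force: [0.9, 0.9, -1.0]
width: 0.7
```

```bash
python3 st.py a6.png;python3 wh.py
```

```text
13.4 [ 484.4 -112.7   53.1] [0.97 0.53 0.89]
carousel xy -7.931144926005607 -80.24618420875217
scene wheel deg (mod 45) [-39.0, 5.2, -36.0, 4.7, -37.8, -38.4, -36.7, -35.9] med -36.35
[(0.73, array([659.,  80.,  91.])), (0.18, array([560.,  28.,  48.]))]
top wheel deg (mod 45) [-36.6, -38.2, 4.9, 4.9, -37.8] med -36.6
[(0.48, array([ 664., -155.,    0.]))]
```

View pics/a6.png

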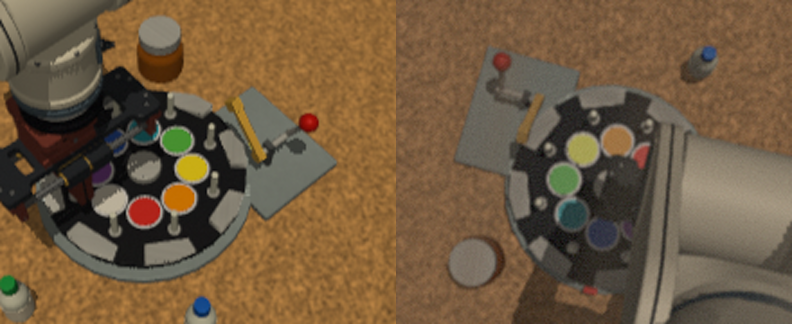

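move_arm --motion '[[[0,-0.01,0],[0,0,0]],[[0,-0.02,0],[0,0,0]],[[0,-0.02,0],[0,0,0]],[[0,-0.02,0],[0,0,0]],[[0,-0.02,0],[0,0,0]]]'

```text
t: 14.32
ee_pos: [481.8, -111.8, 53.2]
orientation: [-2.528, -1.865, 0.0]
ft_force: [0.4, 0.7, 0.5]
width: 0.5
```

move_arm --motion '[[[0,0.05,0],[0,0,0]],[[0,0.1,-0.03],[0,0,0]],[[0,0.1,-0.2],[0,0,0]],[[0,0.1,-0.5],[0,0,0]],[[0,0.1,-0.75],[0,0,0]]]'

```text
t: 14.95
ee_pos: [496.9, -116.5, 167.5]
orientation: [2.528, 1.864, 0.001]
ft_force: [-0.4, -0.4, -0.2]
width: 0.5
```

```bash
sed -i 's/-5.3)%45)-45+5.3/-20)%45)-45+20/' wh.py; python3 st.py a7.png;python3 wh.py
```

```text
15.05 [ 499.4 -117.1  169.8] [-0.1   0.04 -0.52]
carousel xy 7.628969786423443 -80.03784389740657
scene wheel deg (mod 45) [2.9, 6.4, 6.4, 5.3, 4.2, 2.4, 2.9] med 4.2
[(0.71, array([660.,  79.,  92.])), (0.29, array([620.,  43.,  38.]))]
top wheel deg (mod 45) [3.9, 5.6, 4.8, 4.5, 5.8] med 4.8
[(0.55, array([660.,  81.,  90.]))]
```

View pics/a7.png

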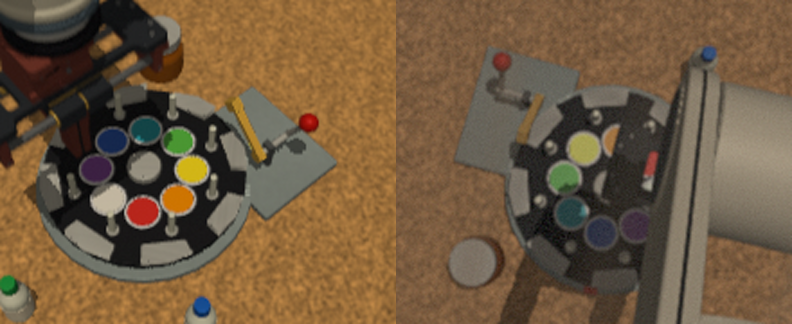

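The wheel is at about −40.5° (≈ −0.707), in the middle of the target gap, and the pawl is still up. Next I go to the far side of the ball.

move_arm --motion '[[[0.12,0.06,0],[0,0,0]],[[0.28,0.15,0],[0,0,0]],[[0.45,0.25,0],[0,0,0]],[[0.63,0.35,0],[0,0,0]],[[0.8,0.44,0],[0,0,0]]]'

```text
t: 15.98
ee_pos: [596.1, -19.2, 165.0]
orientation: [-2.527, -1.865, 0.0]
ft_force: [0.0, -1.6, -1.2]
width: 0.7
```

move_arm --motion '[[[0.2,0.12,0],[0,0,0]],[[0.4,0.23,0],[0,0,0]],[[0.6,0.34,0],[0,0,0]],[[0.77,0.43,0],[0,0,0]],[[0.77,0.43,0],[0,0,0]]]'

```text
t: 16.6
ee_pos: [691.6, 72.8, 164.6]
orientation: [-2.526, -1.868, 0.0]
ft_force: [-0.2, -0.6, 0.8]
width: 0.6
```

```bash
python3 st.py a8.png
```

```text
16.7 [689.9  70.8 164.7] [-0.04 -0.45 -0.2 ]
carousel xy 133.90678061917973 155.91414890785018
```

move_arm --motion '[[[0,0.02,0.1],[0,0,0]],[[0,0.02,0.25],[0,0,0]],[[0,0.02,0.4],[0,0,0]],[[0,0.02,0.55],[0,0,0]],[[0,0.02,0.55],[0,0,0]]]'

```text
t: 17.32
ee_pos: [691.6, 68.9, 80.4]
orientation: [-2.527, -1.863, 0.006]
ft_force: [0.3, -0.5, -0.5]
width: 0.2
```

```bash
python3 st.py a9.png
```

```text
17.425 [693.5  69.2  83. ] [ 0.48 -0.38 -0.01]
carousel xy 137.77164206609675 155.43963608638927
```

View pics/a9.png

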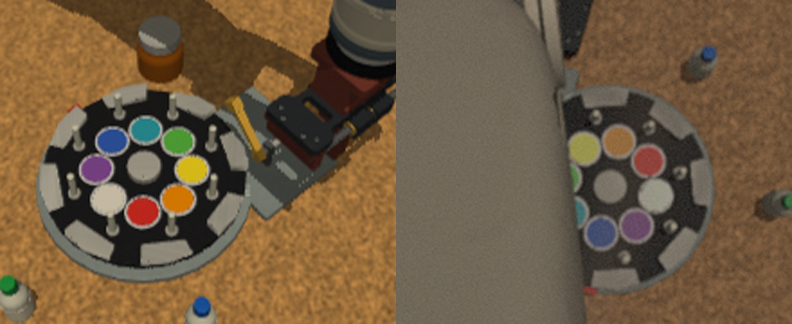

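move_arm --motion '[[[0,-0.04,0],[0,0,0]],[[0,-0.08,0],[0,0,0]],[[0,-0.11,0],[0,0,0]],[[0,-0.14,0],[0,0,0]],[[0,-0.17,0],[0,0,0]]]'

```text
t: 18.05
ee_pos: [668.8, 76.9, 83.4]
orientation: [2.528, 1.865, 0.0]
ft_force: [0.7, 0.4, -0.4]
width: 0.0
```

move_arm --motion '[[[0,-0.04,0],[0,0,0]],[[0,-0.08,0],[0,0,0]],[[0,-0.12,0],[0,0,0]],[[0,-0.15,0],[0,0,0]],[[0,-0.18,0],[0,0,0]]]'

```text
t: 18.68
ee_pos: [642.9, 84.9, 83.2]
orientation: [2.528, 1.865, -0.0]
ft_force: [-0.0, -0.4, 0.5]
width: 0.4
```

```bash
python3 st.py b1.png
```

```text
18.775 [642.7  84.9  83.1] [-0.72 -0.01  0.2 ]
carousel xy 84.61537150919843 155.40830371846587
```

View pics/b1.png

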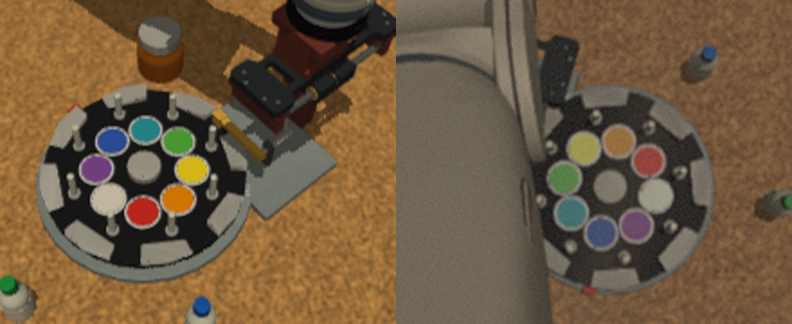

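The pawl arm is down between two teeth. I'll back away, rise, move clear and check.

move_arm --motion '[[[0,0.08,0],[0,0,0]],[[0,0.15,0],[0,0,0]],[[0,0.2,-0.15],[0,0,0]],[[0,0.2,-0.4],[0,0,0]],[[0,0.2,-0.65],[0,0,0]]]'

```text
t: 19.4
ee_pos: [672.7, 75.5, 181.5]
orientation: [-2.529, -1.864, 0.0]
ft_force: [-0.1, 0.3, -0.7]
width: 0.2
```

move_arm --motion '[[[0.15,0,0],[0,0,0]],[[0.4,0,-0.1],[0,0,0]],[[0.65,0,-0.2],[0,0,0]],[[0.9,0,-0.2],[0,0,0]],[[0.9,0,-0.2],[0,0,0]]]'

```text
t: 20.02
ee_pos: [712.1, 208.1, 209.1]
orientation: [-2.525, -1.868, 0.001]
ft_force: [0.6, -0.2, 0.1]
width: 0.3
```

```bash
python3 st.py b2.png; python3 wh.py; python3 - <<'E'
from workcell import ctrl
import numpy as np
for c in("scene","top"):
    for n in("drops_blue","drops_green","amber_jar"): print(c,n,[(round(float(d["p"]),2),np.round(d["location"],0)) for d in ctrl.pinpoint(c,n)][:1])
E
```

```text
20.125 [711.3 205.3 209. ] [ 0.53 -0.34 -0.43]
carousel xy 114.47575475948847 290.66480235743865
scene wheel deg (mod 45) [3.1, 3.5, 6.1, 6.9, 2.5, 5.9, 4.2] med 4.2
[(0.86, array([619.,  91.,  92.])), (0.45, array([515., -36.,  45.]))]
top wheel deg (mod 45) [5.1, 6.3, 6.1, 6.3, 3.7, 5.7, 8.3] med 6.1
[(0.86, array([617.,  90.,  89.]))]
scene drops_blue [(0.76, array([ 665., -157.,   -4.]))]
scene drops_green [(0.82, array([ 493., -237.,    1.]))]
scene amber_jar [(0.94, array([431., 117.,   1.]))]
top drops_blue [(0.82, array([ 663., -156.,   -2.]))]
top drops_green [(0.59, array([ 492., -238.,   -3.]))]
top amber_jar [(0.67, array([432., 121.,  -0.]))]
```

View pics/b2.png

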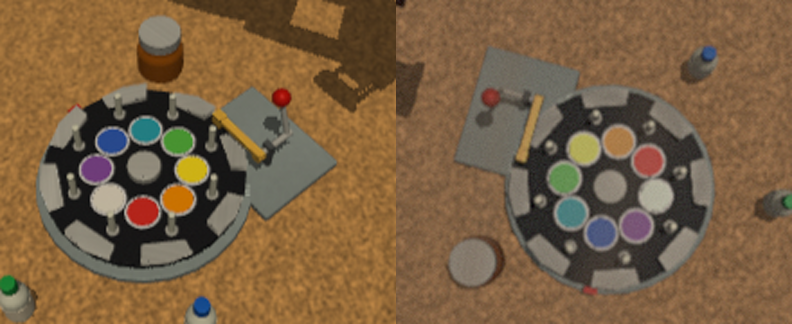

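```bash
python3 -c "
from workcell import ctrl
print(ctrl.close_job())"
```

```text
the job is handed in; nothing more can be done
None
```

The carousel is one notch back with the pawl down in the next gap, and the job was handed in at about 20 s; no verdict is reported.

- **What I did:** With the gripper shut, I pushed the red ball over and the pawl stayed up. I then pushed peg6 back until the wheel had turned one notch clockwise, tipped the ball back, and moved the arm clear.
- **Wheel:** The peg fits put it at about −39° to −41° (−0.68 to −0.71 rad), inside the allowed −0.83 to −0.57. The lens colours have moved on by exactly one position.
- **Pawl:** The ball is back at its starting pixel and at about (618, 91, 91) mm, so the pawl reads as down, with its nose between two teeth in the pictures.
- **Bottles and jar:** All three stand upright within about 5 mm of where they were first measured, which is about the detector's accuracy.
- **Forces:** The force readings at the end of each move stayed under about 2.5 N.
- **Disagreements:** The two cameras differed by about 2° on the final wheel angle. The network sometimes gave weak false matches for the ball. Neither affects the result.

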